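# Let the toy wagon out and hold its stop down

## Task

Let the toy wagon roll out of its clear cabinet: turn the locking bar knob clockwise (seen from above) until it clicks over into its other resting position, then press the round spring plunger half-way down (15 mm of its 30 mm) so that the wagon runs down to the buffer by itself. Finish while still holding the plunger half-way down with the gripper, so the track stays clear; do not touch the wagon, and leave the cup, dish and brick separator where they are.

Things in the scene. Friction and masses are not known exactly. Their poses are not given: they have to be found in the camera images.
- depot: The wagon depot, fixed: grey base 180 x 340 x 10 mm; origin at the centre of its underside, z up, y along its length. A wooden track (centre line x = +42 mm) slopes 5 degrees down towards -y. At its -x side a clear control box with a white lid (66 x 200 mm, lid top at z = 50 mm) carries the bar knob at x = -42.5, y = -85 mm and the plunger at x = -42.5, y = +30 mm.
- cabinet_roof (a point): Centre of the roof of the clear plastic cabinet with sliding doors over the upper end of the track: 80 mm (depot x) by 126 mm (depot y), its roof 105 mm above the depot's origin. Fixed to the depot.
- buffer (a point): Foot of the face of the wooden buffer stop at the low end of the track (depot x = 42, y = -146 mm). Fixed to the depot.
- knob_grip (a point): On the knob's vertical axis, 80 mm above the depot's origin, at gripping height. The knob is a white upright bar 52 mm long and 14 mm thick, from 61 to 95 mm above the depot's origin, on a 50 mm disc. The point turns with it: its x axis runs along the bar, z up. At joint value 0 the bar lies along the depot's x axis.
- knob (a joint): Knob angle in rad, growing clockwise seen from above: 0 = locked (a steel arm inside blocks the plunger), 1.2 = free. An over-centre spring holds it at either end stop: about 0.1 N m to start it, none at the middle (0.6), beyond which it snaps on to 1.2 by itself. Starts at or close to 0.
- plunger_top (a point): Centre of the flat top of the plunger's white round cap (42 mm diameter, 12 mm thick), 106 mm above the depot's origin when up; moves with it. The cap sits on a steel stem above a collar whose top is 58 mm above the depot's origin; a black ring on the stem, 15 mm above the collar, meets the collar when half-way down.
- plunger (a joint): Plunger travel in m, straight down: 0 = up, 0.015 = half-way, 0.030 = bottomed. Its spring pushes up with about 3 N at the top, 8 N half-way, 13 N at the bottom. It carries a steel tooth that stands 17 mm above the track before the wagon and sinks with it; the wagon passes from about 9 mm of travel. With the knob at 0 it moves only 2 to 4 mm.
- wagon: Loose white toy train wagon on four black wheels, 90 mm long (its y axis, along the track), 40 wide, 45 high, 0.1 to 0.15 kg; origin midway between the wheels at the level of their lowest points. It starts in the clear cabinet against the tooth and rolls freely; at the buffer its origin is at about y = -100 mm of the depot.
- cup: Red silicone cup, 72 mm diameter, 75 mm high, loose bystander; origin at the centre of its underside.
- dish: Stainless steel dish with small grey plates in it, 110 mm diameter, 28 mm high, loose bystander; origin at the centre of its underside.
- separator: Blue brick separator, about 77 x 24 x 12 mm, lying flat, loose bystander; origin at its underside, x along it.

How it is judged:
By the outcome, as a careful person would: the job done as asked, in the order asked, and still so for the second after the job is handed in, while the arm keeps its last pose, push and grip.
It also fails if it takes over 40 s, if anything falls off the work surface, if the arm or the gripper's body presses on something with over 40 N, if the wrist force passes 120 N, or if a joint passes its speed limit or range.

## Robot

A 6-joint arm with a two-finger parallel gripper is mounted at the origin on the work surface. World frame = base frame: x ahead of the robot, y to its left, z up, the work surface at z = 0. Lengths are in m, angles in rad, forces in N, time in s.
With the tool pointing down it reaches from about 0.35 to 0.875 m from the base axis. Payload 4.2 kg.
Tool frame: the origin (TCP) lies at the very end of the fingers, on their centre line; the grasp point (between the pads) lies 19 mm behind it (r.tcp_to_grasp is the distance from the TCP to the grasp point, in m); y points along the fingers, x is the direction in which the jaws open and shut, and the axes are right-handed (so a half turn about y gives the same grasp; the last joint's range is limited). The gripper opens to 87 mm and grips with 3 to 60 N. Pads are 19 mm wide; open, the fingers measure 117 mm over their backs; the gripper's body (75 mm by 190 mm) begins 51 mm behind the grasp point.
Start: joints at [-0.861, 0.385, 0.008, 0, -1.194, -0.259], TCP at [0.272, -0.563, 0.223] pointing down, gripper open.
Joint ranges: [-3.14, 3.14], [-1.21, 2.06], [-1.07, 1.41], [-3.16, 2.05], [-2.99, -0.16], [-3.1, 3.1]. Speed limits (rad/s): [2.79, 2.79, 3.14, 3.14, 3.14, 3.14].

## Interface

Orientations are given as a unit quaternion [x, y, z, w].
In Python, from workcell import r gives the robot as it stands.
- The arm moves only by the shell command python3 -m jog 'ROWS' [FORCE]. ROWS is JSON, a list of rows, each an object of numbers: "hand": the closure in counts, from 0 (fully open) to 255 (shut); "dx", "dy", "dz": the shift along the tool's x, y, z in m; "turn": the turn about the tool's y in degrees. A call has 1 to 20 rows; each row is the pose to reach, as a shift and turn from the pose commanded when the call began, along the tool's axes at that moment; what a row does not reach only later rows make up. A row lasts 1/10 s, in which the tool goes at most 50 mm and 8.59 degrees, less where a joint would pass 70% of its speed; a pose out of reach is approached as far as the arm can. A call with a gripper value outside its range is refused whole. The fingers move at their own pace and stop on an object; FORCE is the grip in N (left out, the last holds). Time passes only in rows, so rows that repeat a pose let the fingers close. It gives the time, the measured TCP pose, the force and the opening at its end, in the units of the state.
- r.observe(): the state, without advancing time (a new reading comes with each control period).
- r.snapshot(name): name is "scene" or "top" or "wrist"; returns (picture, depth): 420x560x3 uint8, red, green, blue; 420x560 float32, m along the optical axis (not along the pixel's ray), 0 where there is no reading.
- r.camera_model(name): a dict with "fx", "fy", "cx", "cy" (pixels), "R" (3x3) and "t" (3): a world point X has camera coordinates R X + t. Camera axes: x right, y down, z forward; pixel columns grow to the right and rows downward; lengths in m; the calibration is good to about 2 mm. A picture is of the moment at which its call begins: read the wrist's pose just before it. camera_model takes no time and is no camera call; for the wrist camera it gives the pose at the moment of the call.
- r.hand_in(): hands the job in, once; it reports no verdict.
Trained networks look in the newest picture that a camera, given by its name, has taken for a name from the list of things; names that differ only in an ending like _2 or _b are one class to them, and where a whole thing is asked for, a point or a joint stands for the part that bears it (a point fixed in the world has none). Each returns a list of dicts, best first, with "p" (0 to 1); they miss things now and then, are a little off and sometimes report something else, mostly with a low value. They report only what shows in the picture. A call takes as long as a camera call.
- r.silhouettes(camera, label): "region" (420x560 bool, what is visible of it) and "at" ([column, row] in pixels, amid what is visible of it).
- r.place_of(camera, label): "at" ([column, row] in pixels: a listed point, or the origin of a listed thing).
The state is a dict: "time": time; "joints": joint angles; "joint_velocities": joint speeds; "effort": joint torques, N m; "ee_pos": TCP position; "tool_rot": TCP orientation; "wrist_force": force on the tool from outside, world axes, zero at the start; "moment": the same for the moment, N m; "grip_width": opening from 0.0 (shut) to 1.0 (fully open).
Only numpy, scipy, OpenCV 4.12 (cv2) and the standard library are available. Lean on these libraries where they do the work, as an engineer would, in place of code of your own. Each camera call takes 0.05 s, during which the arm holds its last target. There are 200 camera calls.

## Working session

There is one attempt and no reset: what is moved stays moved. The work goes in short steps, Python scripts to look and compute and a shell command to move; the robot and the scene stay as the last step left them, time stands still between calls to the robot, and variables do not carry over. Pictures are saved under pics/ and viewed, about 8 in all and at most 12, crops included, and the job is handed in when it is done.

```bash
mkdir -p pics; ls
cat > h.py <<'E'
from workcell import r
import numpy as np, cv2
from scipy.spatial.transform import Rotation as Ro
def ray(cam,px):
    m=r.camera_model(cam);R=np.array(m["R"]);t=np.array(m["t"])
    d=R.T@np.array([(px[0]-m["cx"])/m["fx"],(px[1]-m["cy"])/m["fy"],1]);return -R.T@t,d
def at_z(cam,px,z):
    o,d=ray(cam,px);return o+d*(z-o[2])/d[2]
def proj(cam,X):
    m=r.camera_model(cam);c=np.array(m["R"])@X+np.array(m["t"]);return np.array([m["fx"]*c[0]/c[2]+m["cx"],m["fy"]*c[1]/c[2]+m["cy"]])
E
python3 - <<'E'
from h import *
np.set_printoptions(precision=4,suppress=True)
o=r.observe();print(o["time"],o["ee_pos"],o["tool_rot"],Ro.from_quat(o["tool_rot"]).as_matrix())
Z=dict(depot=0,cabinet_roof=.105,buffer=.015,knob_grip=.08,plunger_top=.106,cup=0,dish=0,separator=0)
for c in("top","scene"):
    p,d=r.snapshot(c);cv2.imwrite(f"pics/{c}0.png",p[:,:,::-1])
    for n,z in Z.items():
        for q in r.place_of(c,n)[:2]: print(c,n,round(q["p"],2),np.array(q["at"]),at_z(c,q["at"],z))
E
```

```text
pics
0.0 [ 0.2721 -0.562   0.2215] [ 0.375   0.5995 -0.5987 -0.3763] [[-0.4355 -0.001  -0.9002]
 [ 0.9002  0.0019 -0.4355]
 [ 0.0022 -1.      0.0001]]
top depot 0.93 [294.6 223.3] [ 0.5689 -0.0282  0.    ]
top cabinet_roof 0.89 [258.7 194.7] [0.6237 0.0542 0.105 ]
top buffer 0.94 [360.8 219.8] [ 0.5714 -0.1916  0.015 ]
top buffer 0.36 [141.9 195.8] [0.6475 0.3575 0.015 ]
top knob_grip 0.88 [332.5 249.5] [ 0.4958 -0.1117  0.08  ]
top plunger_top 0.51 [279.1 237.1] [0.5248 0.0096 0.106 ]
top plunger_top 0.33 [332.2 247.4] [ 0.4988 -0.1085  0.106 ]
top cup 0.82 [137.9 265.4] [0.473  0.3671 0.    ]
top dish 0.89 [140.4 194.9] [0.6531 0.3668 0.    ]
top dish 0.28 [258.7 192.9] [0.6496 0.0611 0.    ]
top separator 0.7 [429.6 221. ] [ 0.5659 -0.3645  0.    ]
top separator 0.62 [284.6 237.8] [ 0.533  -0.0021  0.    ]
scene depot 0.92 [266.8 229. ] [ 0.5588 -0.0402  0.    ]
scene cabinet_roof 0.56 [280.3 220.2] [0.6241 0.0466 0.105 ]
scene buffer 0.82 [218.4 202.4] [ 0.5575 -0.1963  0.015 ]
scene buffer 0.35 [443.7 281.2] [0.5016 0.3751 0.015 ]
scene knob_grip 0.72 [260.2 177.9] [ 0.4828 -0.1161  0.08  ]
scene plunger_top 0.77 [289.3 192.4] [0.5268 0.0027 0.106 ]
scene cup 0.82 [445.  275.9] [0.4676 0.3689 0.    ]
scene dish 0.64 [413.3 323.6] [0.6311 0.3649 0.    ]
scene dish 0.62 [290.4 193.2] [ 0.3966 -0.082   0.    ]
scene separator 0.58 [175.7 189.3] [ 0.5626 -0.3487  0.    ]
```

View pics/top0.png

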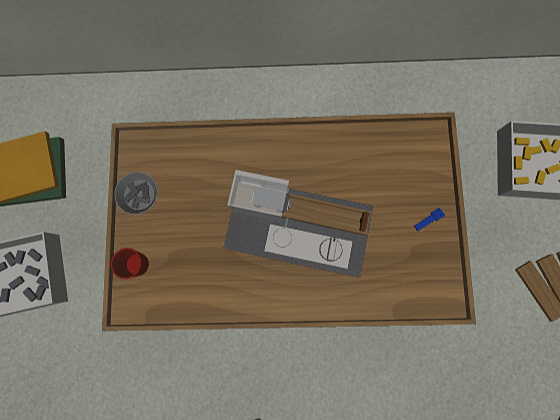

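View pics/scene0.png

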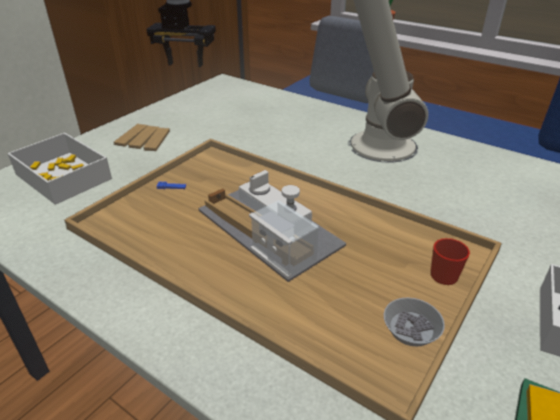

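Run:
```python
from h import *
from scipy.optimize import least_squares
np.set_printoptions(precision=4,suppress=True)
# fit depot planar pose (x,y,yaw) to network points; local->pixels
L=dict(depot=(0,0,0),buffer=(.042,-.146,.015),knob_grip=(-.0425,-.085,.08),plunger_top=(-.0425,.03,.106))
obs=[]
for c in("top","scene"):
    r.snapshot(c)
    for n in L:
        q=r.place_of(c,n)
        if q: obs.append((c,n,np.array(q[0]["at"])))
def X(p,l):
    return np.r_[Ro.from_euler("z",p[2]).as_matrix()[:2,:2]@np.array(l[:2])+p[:2],l[2]]
def f(p): return np.concatenate([(proj(c,X(p,L[n]))-a) for c,n,a in obs])
s=least_squares(f,[.565,-.03,-.2],loss="soft_l1",f_scale=2.)
print(s.x,np.degrees(s.x[2]))
for (c,n,a),e in zip(obs,f(s.x).reshape(-1,2)):print(c,n,a,e)
for n in L:print(n,X(s.x,L[n]))
```

```text
[ 0.5571 -0.0396 -0.2397] -13.73306135931885
top depot [299.7 227.5] [-0.4095  0.3477]
top buffer [361.6 221.2] [-0.7004  1.8767]
top knob_grip [333.2 248. ] [-0.5327  1.5577]
top plunger_top [282.5 237.4] [1.0387 0.4258]
scene depot [267.5 226.1] [-0.0711  2.6357]
scene buffer [220.7 200.7] [-2.3648  3.3795]
scene knob_grip [258.2 179.8] [0.1348 0.83  ]
scene plunger_top [290.4 191.4] [-1.2547 -0.1846]
depot [ 0.5571 -0.0396  0.    ]
buffer [ 0.5633 -0.1914  0.015 ]
knob_grip [ 0.4956 -0.1121  0.08  ]
plunger_top [ 0.5229 -0.0004  0.106 ]
```

The top picture shows the depot amid the tray: knob near (332,249), plunger near (281,237), cabinet at upper left and buffer at (362,220). The scene picture agrees. The fit is good to a few mm, so I'll go above the knob with the jaws across the bar (turn about 39.5°) and refine with the wrist camera.

```bash
python3 -m jog '[{"dx":0.154,"dz":-0.2,"turn":39.5},{"dx":0.154,"dz":-0.2,"turn":39.5},{"dx":0.154,"dz":-0.2,"turn":39.5},{"dx":0.154,"dz":-0.2,"turn":39.5},{"dx":0.154,"dz":-0.2,"turn":39.5},{"dx":0.308,"dz":-0.397,"turn":39.5},{"dx":0.308,"dz":-0.397,"turn":39.5},{"dx":0.308,"dz":-0.397,"turn":39.5},{"dx":0.308,"dz":-0.397,"turn":39.5},{"dx":0.308,"dz":-0.397,"turn":39.5},{"dx":0.308,"dz":-0.397,"turn":39.5},{"dx":0.308,"dz":-0.397,"turn":39.5},{"dx":0.308,"dz":-0.397,"turn":39.5},{"dx":0.308,"dz":-0.397,"turn":39.5}]'
python3 - <<'E'
from h import *
np.set_printoptions(precision=4,suppress=True)
o=r.observe();print(o["ee_pos"],o["joints"],Ro.from_quat(o["tool_rot"]).as_matrix(),o["wrist_force"])
p,d=r.snapshot("wrist");cv2.imwrite("pics/w1.png",p[:,:,::-1])
print(r.camera_model("wrist")["t"],ray("wrist",(280,210)))
for n,z in dict(depot=0,knob_grip=.08,plunger_top=.106,buffer=.015).items():
    for q in r.place_of("wrist",n)[:2]: print(n,round(q["p"],2),np.array(q["at"]),at_z("wrist",q["at"],z))
for n in("knob","plunger"):
    for q in r.silhouettes("wrist",n)[:1]:
        m=q["region"];ys,xs=np.nonzero(m);print(n,q["p"],q["at"],len(xs),xs.min(),xs.max(),ys.min(),ys.max())
        z=d[m];z=z[z>0];print(np.percentile(z,[1,10,50]))
E
```

```text
[ 0.2723 -0.5625  0.2225] [-0.8614  0.3847  0.0079  0.     -1.194  -0.2586] [[-0.4357 -0.     -0.9001]
 [ 0.9001  0.     -0.4357]
 [ 0.     -1.      0.    ]] [ 0.5401 -0.858  -0.0485]
[ 0.6249 -0.0352  0.3919] (array([ 0.2   , -0.5975,  0.3852]), array([ 0.2585,  0.118 , -0.9588]))$[0]: bad value
```

View pics/w1.png

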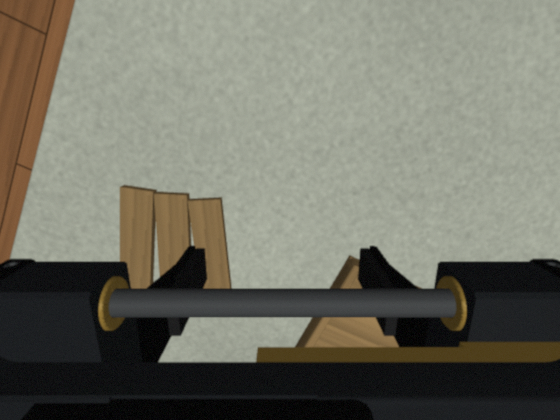

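The picture shows only the table beside the tray, because the move was refused. The rows probably need every field.

```bash
python3 -m jog '[{"hand":0,"dx":0.154,"dy":0,"dz":-0.2,"turn":20},{"hand":0,"dx":0.154,"dy":0,"dz":-0.2,"turn":20},{"hand":0,"dx":0.154,"dy":0,"dz":-0.2,"turn":20},{"hand":0,"dx":0.154,"dy":0,"dz":-0.2,"turn":20},{"hand":0,"dx":0.154,"dy":0,"dz":-0.2,"turn":39.5},{"hand":0,"dx":0.308,"dy":0,"dz":-0.397,"turn":39.5},{"hand":0,"dx":0.308,"dy":0,"dz":-0.397,"turn":39.5},{"hand":0,"dx":0.308,"dy":0,"dz":-0.397,"turn":39.5},{"hand":0,"dx":0.308,"dy":0,"dz":-0.397,"turn":39.5},{"hand":0,"dx":0.308,"dy":0,"dz":-0.397,"turn":39.5},{"hand":0,"dx":0.308,"dy":0,"dz":-0.397,"turn":39.5},{"hand":0,"dx":0.308,"dy":0,"dz":-0.397,"turn":39.5},{"hand":0,"dx":0.308,"dy":0,"dz":-0.397,"turn":39.5},{"hand":0,"dx":0.308,"dy":0,"dz":-0.397,"turn":39.5}]'
cat > look.py <<'E'
from h import *
import sys
np.set_printoptions(precision=4,suppress=True)
o=r.observe();print(o["time"],o["ee_pos"],o["joints"],Ro.from_quat(o["tool_rot"]).as_matrix()[:,0],o["wrist_force"])
p,d=r.snapshot("wrist");cv2.imwrite(f"pics/{sys.argv[1]}.png",p[:,:,::-1])
for n,z in dict(depot=0,knob_grip=.08,plunger_top=.106,buffer=.015).items():
    for q in r.place_of("wrist",n)[:2]: print(n,round(q["p"],2),np.array(q["at"]),at_z("wrist",q["at"],z))
E
python3 look.py w2
```

```text
time: 3.15
ee_pos: [0.4949, -0.1131, 0.2225]
tool_rot: [-0.556, -0.437, 0.437, 0.556]
wrist_force: [0.5, -1.1, 0.2]
grip_width: 1.0
3.15 [ 0.4949 -0.1131  0.2225] [ 0.0955  0.1849 -0.2741  0.0001 -1.1121 -1.906 ] [ 0.2374  0.9714 -0.0002] [ 0.4864 -1.1089  0.1888]
depot 0.71 [413.2 213.8] [0.573  0.0409 0.    ]
depot 0.59 [354.8 218.4] [ 0.5612 -0.0331  0.    ]
knob_grip 0.58 [287.7 203.4] [ 0.4995 -0.1088  0.08  ]
plunger_top 0.8 [409.3 214.1] [0.5296 0.0002 0.106 ]
buffer 0.74 [237.2 258.2] [ 0.573  -0.1922  0.015 ]
```

View picture.

View pics/w2.png

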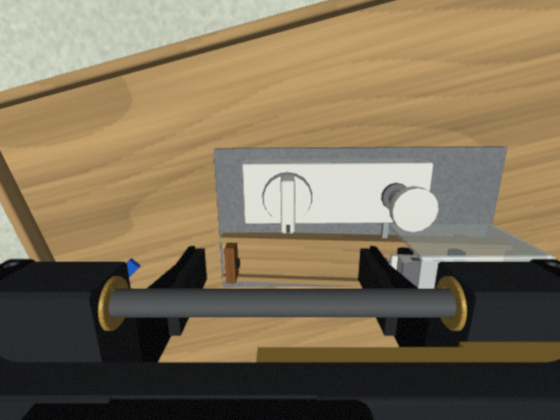

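The wrist picture shows the bar from about (287,177) to (289,232), the cap centred near (413,209), and the base's near edge from (215,149) to (505,147), which is parallel to the jaws. Next I'll turn those pixels into positions.

Run:
```python
from h import *
np.set_printoptions(precision=4,suppress=True)
f=lambda px,z:at_z("wrist",px,z)
a,b=f((215,149),.01),f((505,147),.01);print("edge",a,b,np.linalg.norm(b-a),np.degrees(np.arctan2(*(b-a)[1::-1])))
print("bar",f((287.5,179),.095),f((288.5,225),.095)); print("cap",f((413,209),.106))
p=cv2.imread("pics/w2.png");_,d=r.snapshot("wrist")
m=r.camera_model("wrist")
for u,v in((288,200),(288,185),(413,208),(340,190),(340,160),(100,150)):
    o,dr=ray("wrist",(u,v));print(u,v,o+dr*d[v,u])
g=cv2.cvtColor(p,cv2.COLOR_BGR2GRAY)
c=cv2.HoughCircles(g[170:250,370:460],cv2.HOUGH_GRADIENT,1,50,param1=100,param2=12,minRadius=18,maxRadius=32);print(c)
print(g[200,270:310]);print(g[170:240,288])
```

```text
edge [ 0.4334 -0.1797  0.01  ] [0.5126 0.1526 0.01  ] 0.34154779746419883 76.6037756598655
bar [ 0.4725 -0.1026  0.095 ] [ 0.5171 -0.1123  0.095 ]
cap [0.5256 0.0043 0.106 ]
288 200 [ 0.4903 -0.1064  0.1032]
288 185 [ 0.4763 -0.103   0.1041]
413 208 [0.5214 0.0016 0.1143]
340 190 [ 0.5043 -0.0519  0.0587]
340 160 [ 0.4765 -0.0429  0.0381]
100 150 [ 0.4023 -0.3129  0.0079]
[[[43.5 37.5 23.5]]]
[222 222 222 223 223 222 221 222 222 221 196 181 204 218 222 223 222 222
 222 221 223 223 217 199 170 188 220 222 222 222 223 223 222 222 222 222
 222 222 222 221]
[222 201 153 118 120 126 131 131 133 136 156 192 215 220 223 222 223 223
 224 223 223 222 222 223 223 223 223 222 222 222 222 223 222 222 222 222
 222 222 222 222 221 222 220 222 222 222 222 221 220 222 221 222 221 217
 168 101  79  78  76  77  76  80  98  99  86  84  83  85  86 118]
```

Run:
```python
from h import *
np.set_printoptions(precision=4,suppress=True)
for c,pts in(("wrist",((20,40),(100,150),(320,195),(413,208))),("top",((80,100),(300,100),(200,290),(400,150),(310,240),(282,238),(255,192)))):
    _,d=r.snapshot(c)
    for u,v in pts:
        o,dr=ray(c,(u,v));print(c,u,v,o+dr*np.median(d[v-1:v+2,u-1:u+2]))
zo=.008
f=lambda px,z:at_z("wrist",px,z+zo)
a,b=f((215,149),.01),f((505,147),.01);print("edge",a,b,np.linalg.norm(b-a))
print("bar",f((287,181),.095),f((288,224),.095),"cap",f((413,208),.106))
```

```text
wrist 20 40 [ 0.2699 -0.355  -0.    ]
wrist 100 150 [ 0.4024 -0.3127  0.0082]
wrist 320 195 [ 0.5047 -0.0736  0.0586]
wrist 413 208 [0.5214 0.0017 0.1144]
top 80 100 [ 0.9199  0.541  -0.001 ]
top 300 100 [ 0.8974 -0.0524  0.0007]
top 200 290 [0.4094 0.2086 0.007 ]
top 400 150 [ 0.7493 -0.3025  0.0084]
top 310 240 [ 0.4759 -0.0348  0.5679]
top 282 238 [ 0.4784 -0.0029  0.5736]
top 255 192 [0.6286 0.062  0.113 ]
edge [ 0.4333 -0.1775  0.018 ] [0.5105 0.1477 0.018 ] 0.33423415169865894
bar [ 0.4728 -0.1028  0.103 ] [ 0.5134 -0.1116  0.103 ] cap [0.5216 0.002  0.114 ]
```

```bash
python3 -m jog '[{"hand":0,"dx":0.0045,"dy":0.045,"dz":0.001,"turn":0},{"hand":0,"dx":0.0045,"dy":0.085,"dz":0.001,"turn":0},{"hand":0,"dx":0.0045,"dy":0.085,"dz":0.001,"turn":0},{"hand":0,"dx":0.0045,"dy":0.085,"dz":0.001,"turn":0}]'; python3 look.py w3
python3 - <<'E'
from h import *
o=r.observe();p=np.array(o["ee_pos"]);print("tcp px",proj("wrist",p))
E
```

```text
time: 3.95
ee_pos: [0.496, -0.108, 0.1381]
tool_rot: [0.556, 0.437, -0.437, -0.556]
wrist_force: [1.0, -0.2, -0.2]
grip_width: 1.003
3.95 [ 0.496  -0.108   0.1381] [ 0.1064  0.2692 -0.3972  0.0012 -0.905  -1.9159] [ 0.2357  0.9718 -0.0011] [ 0.9808 -0.231  -0.2096]
depot 0.79 [367.5 242. ] [ 0.5618 -0.0323  0.    ]
knob_grip 0.85 [280.5 235.9] [ 0.5033 -0.1107  0.08  ]
plunger_top 0.9 [458.7 246.9] [0.5295 0.0074 0.106 ]
tcp px [282.53048195 263.79847347]
```

View pics/w3.png

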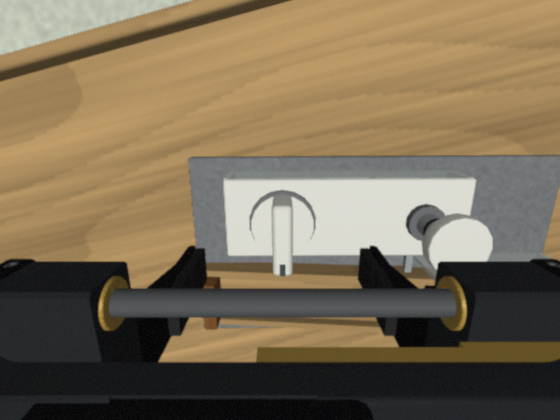

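The bar is centred between the fingers at column 283 and the cap is at (459,244). I'll go down around the bar and close gently.

```bash
python3 -m jog '[{"hand":0,"dx":0,"dy":0.03,"dz":-0.002,"turn":0},{"hand":0,"dx":0,"dy":0.061,"dz":-0.002,"turn":0},{"hand":0,"dx":0,"dy":0.061,"dz":-0.002,"turn":0},{"hand":0,"dx":0,"dy":0.061,"dz":-0.002,"turn":0},{"hand":255,"dx":0,"dy":0.061,"dz":-0.002,"turn":0},{"hand":255,"dx":0,"dy":0.061,"dz":-0.002,"turn":0},{"hand":255,"dx":0,"dy":0.061,"dz":-0.002,"turn":0},{"hand":255,"dx":0,"dy":0.061,"dz":-0.002,"turn":0},{"hand":255,"dx":0,"dy":0.061,"dz":-0.002,"turn":0},{"hand":255,"dx":0,"dy":0.061,"dz":-0.002,"turn":0},{"hand":255,"dx":0,"dy":0.061,"dz":-0.002,"turn":0},{"hand":255,"dx":0,"dy":0.061,"dz":-0.002,"turn":0}]' 15
```

```text
time: 5.4
ee_pos: [0.4975, -0.1082, 0.0765]
tool_rot: [-0.556, -0.437, 0.437, 0.556]
wrist_force: [0.3, -0.2, -0.2]
grip_width: 0.352
```

```bash
python3 -m jog '[{"hand":255,"dx":0,"dy":0,"dz":0,"turn":0},{"hand":255,"dx":0,"dy":0,"dz":0,"turn":0},{"hand":255,"dx":0,"dy":0,"dz":0,"turn":0},{"hand":255,"dx":0,"dy":0,"dz":0,"turn":0},{"hand":255,"dx":0,"dy":0,"dz":0,"turn":0}]'
```

```text
time: 5.9
ee_pos: [0.4974, -0.1084, 0.0765]
tool_rot: [0.556, 0.437, -0.437, -0.556]
wrist_force: [-0.6, -2.0, 0.4]
grip_width: 0.155
```

```bash
python3 -m jog '[{"hand":255,"dx":0,"dy":0,"dz":0,"turn":5},{"hand":255,"dx":0,"dy":0,"dz":0,"turn":10},{"hand":255,"dx":0,"dy":0,"dz":0,"turn":15},{"hand":255,"dx":0,"dy":0,"dz":0,"turn":20},{"hand":255,"dx":0,"dy":0,"dz":0,"turn":25},{"hand":255,"dx":0,"dy":0,"dz":0,"turn":30},{"hand":255,"dx":0,"dy":0,"dz":0,"turn":35},{"hand":255,"dx":0,"dy":0,"dz":0,"turn":40},{"hand":255,"dx":0,"dy":0,"dz":0,"turn":45},{"hand":255,"dx":0,"dy":0,"dz":0,"turn":50},{"hand":255,"dx":0,"dy":0,"dz":0,"turn":55},{"hand":255,"dx":0,"dy":0,"dz":0,"turn":60},{"hand":255,"dx":0,"dy":0,"dz":0,"turn":60}]'; python3 -c "
from workcell import r
o=r.observe();print(o['joints'],o['moment'])"
```

```text
time: 7.2
ee_pos: [0.4977, -0.1081, 0.0765]
tool_rot: [-0.7, -0.1, 0.1, 0.7]
wrist_force: [0.7, -1.1, -1.8]
grip_width: 0.159
[ 1.05122800e-01  3.52512359e-01 -4.65200985e-01 -3.24976518e-04
 -7.52532907e-01 -2.96200310e+00] [-0.34046722 -0.18362711 -0.09481034]
```

```bash
python3 -m jog '[{"hand":100,"dx":0,"dy":0,"dz":0,"turn":0},{"hand":100,"dx":0,"dy":0,"dz":0,"turn":0},{"hand":100,"dx":0,"dy":0,"dz":0,"turn":0},{"hand":100,"dx":0,"dy":0,"dz":0,"turn":0},{"hand":100,"dx":0,"dy":0,"dz":0,"turn":0},{"hand":100,"dx":0,"dy":0,"dz":0,"turn":0},{"hand":100,"dx":0,"dy":-0.04,"dz":0,"turn":0},{"hand":100,"dx":0,"dy":-0.085,"dz":0,"turn":0},{"hand":255,"dx":0,"dy":-0.085,"dz":0,"turn":-8},{"hand":255,"dx":0,"dy":-0.085,"dz":0,"turn":-16},{"hand":255,"dx":0,"dy":-0.085,"dz":0,"turn":-24},{"hand":255,"dx":0,"dy":-0.085,"dz":0,"turn":-32},{"hand":255,"dx":0,"dy":-0.085,"dz":0,"turn":-40},{"hand":255,"dx":0,"dy":-0.085,"dz":0,"turn":-48},{"hand":255,"dx":0,"dy":-0.085,"dz":0,"turn":-56},{"hand":255,"dx":0,"dy":-0.085,"dz":0,"turn":-60},{"hand":255,"dx":0,"dy":-0.085,"dz":0,"turn":-60},{"hand":255,"dx":0,"dy":-0.085,"dz":0,"turn":-60}]'; python3 look.py w4
```

```text
time: 9.0
ee_pos: [0.4974, -0.1082, 0.1615]
tool_rot: [-0.556, -0.436, 0.437, 0.556]
wrist_force: [0.2, -0.4, 0.3]
grip_width: 0.01
9.0 [ 0.4974 -0.1082  0.1615] [ 0.1051  0.2449 -0.3623 -0.0001 -0.9637 -1.916 ] [0.2378 0.9713 0.    ] [ 0.2034 -0.4049  0.3262]
depot 0.8 [360.6 236.2] [ 0.5628 -0.035   0.    ]
knob_grip 0.88 [280.7 224.1] [ 0.5012 -0.1105  0.08  ]
plunger_top 0.71 [441.2 236.9] [0.5308 0.0055 0.106 ]
```

View pics/w4.png

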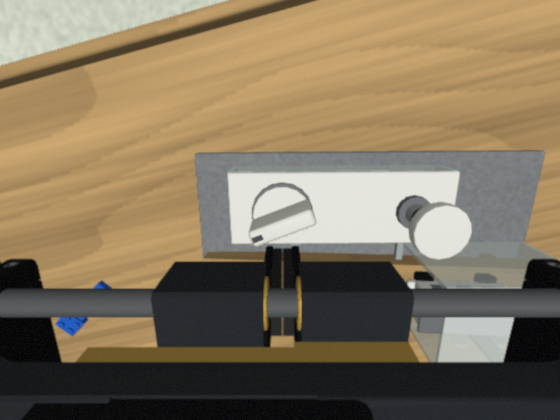

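The bar now lies from (252,238) to (312,212), about 70° clockwise of before, so it has snapped over. Now I'll move the closed fingers above the cap, stopping just short of it.

```bash
python3 -m jog '[{"hand":255,"dx":0.05,"dy":0,"dz":0,"turn":0},{"hand":255,"dx":0.1,"dy":0,"dz":0,"turn":0},{"hand":255,"dx":0.115,"dy":0,"dz":0,"turn":0},{"hand":255,"dx":0.115,"dy":0.02,"dz":0,"turn":0},{"hand":255,"dx":0.115,"dy":0.041,"dz":0,"turn":0},{"hand":255,"dx":0.115,"dy":0.041,"dz":0,"turn":0},{"hand":255,"dx":0.115,"dy":0.041,"dz":0,"turn":0}]'; python3 look.py w5
```

```text
time: 9.95
ee_pos: [0.5248, 0.0032, 0.1207]
tool_rot: [0.556, 0.437, -0.437, -0.556]
wrist_force: [1.3, -0.4, 0.4]
grip_width: 0.004
9.95 [0.5248 0.0032 0.1207] [ 0.3159  0.317  -0.3784  0.0006 -0.8761 -2.1257] [ 0.2364  0.9717 -0.0007] [ 1.2774 -0.3765  0.3587]
depot 0.79 [250.3 249.3] [ 0.5613 -0.0377  0.    ]
knob_grip 0.89 [108.3 243.2] [ 0.5011 -0.1164  0.08  ]
plunger_top 0.77 [281.8 260.6] [0.5307 0.0017 0.106 ]
buffer 0.73 [ 93.3 301.1] [ 0.5716 -0.1988  0.015 ]
```

View pics/w5.png

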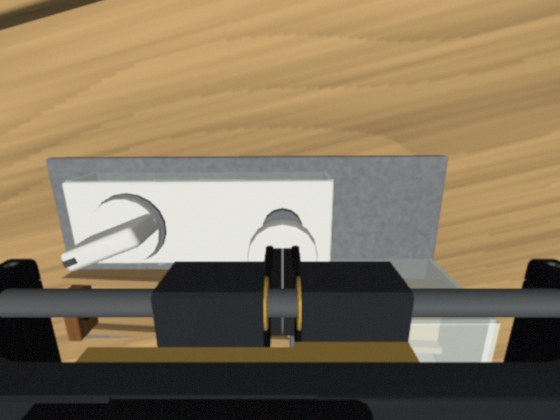

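The fingers are over the cap, which is centred at column 282. Next I'll feel for contact.

```bash
python3 -m jog '[{"hand":255,"dx":0,"dy":0.004,"dz":0,"turn":0},{"hand":255,"dx":0,"dy":0.004,"dz":0,"turn":0}]' | grep -E "ee|force";python3 -m jog '[{"hand":255,"dx":0,"dy":0.001,"dz":0,"turn":0},{"hand":255,"dx":0,"dy":0.001,"dz":0,"turn":0}]'| grep -E "ee|force";python3 -m jog '[{"hand":255,"dx":0,"dy":0.001,"dz":0,"turn":0},{"hand":255,"dx":0,"dy":0.001,"dz":0,"turn":0}]'| grep -E "ee|force"; python3 -m jog '[{"hand":255,"dx":0,"dy":0.001,"dz":0,"turn":0},{"hand":255,"dx":0,"dy":0.001,"dz":0,"turn":0}]'| grep -E "ee|force"; python3 -m jog '[{"hand":255,"dx":0,"dy":0.001,"dz":0,"turn":0},{"hand":255,"dx":0,"dy":0.001,"dz":0,"turn":0}]'| grep -E "ee|force"
```

```text
ee_pos: [0.5244, 0.0034, 0.1163]
wrist_force: [-0.5, 0.0, -0.3]
ee_pos: [0.5246, 0.0035, 0.1154]
wrist_force: [-0.6, 0.5, -0.3]
ee_pos: [0.5247, 0.0035, 0.1145]
wrist_force: [0.4, -0.5, 0.2]
ee_pos: [0.5248, 0.0036, 0.1138]
wrist_force: [-0.9, -0.0, 1.9]
ee_pos: [0.5248, 0.0035, 0.1127]
wrist_force: [-0.6, -0.1, 3.7]
```

Contact came at z ≈ 0.114, as predicted, so half-way is z ≈ 0.099. I'll press 13.5 mm further.

```bash
python3 -m jog '[{"hand":255,"dx":0,"dy":0.002,"dz":0,"turn":0},{"hand":255,"dx":0,"dy":0.004,"dz":0,"turn":0},{"hand":255,"dx":0,"dy":0.006,"dz":0,"turn":0},{"hand":255,"dx":0,"dy":0.008,"dz":0,"turn":0},{"hand":255,"dx":0,"dy":0.01,"dz":0,"turn":0},{"hand":255,"dx":0,"dy":0.012,"dz":0,"turn":0},{"hand":255,"dx":0,"dy":0.0135,"dz":0,"turn":0},{"hand":255,"dx":0,"dy":0.0135,"dz":0,"turn":0},{"hand":255,"dx":0,"dy":0.0135,"dz":0,"turn":0},{"hand":255,"dx":0,"dy":0.0135,"dz":0,"turn":0},{"hand":255,"dx":0,"dy":0.0135,"dz":0,"turn":0},{"hand":255,"dx":0,"dy":0.0135,"dz":0,"turn":0},{"hand":255,"dx":0,"dy":0.0135,"dz":0,"turn":0},{"hand":255,"dx":0,"dy":0.0135,"dz":0,"turn":0}]'
cat > chk.py <<'E'
from h import *
import sys
np.set_printoptions(precision=4,suppress=True)
zs=[(r.observe()["ee_pos"][2],r.observe()["wrist_force"][2])]
for c in("scene","wrist"):
    p,_=r.snapshot(c);cv2.imwrite(f"pics/{c}{sys.argv[1]}.png",p[:,:,::-1])
    for n,z in dict(wagon=.02,buffer=.023,cup=.008,dish=.008,separator=.008).items():
        for q in r.place_of(c,n)[:1]:print(c,n,round(q["p"],2),np.array(q["at"]),at_z(c,q["at"],z))
    zs.append((r.observe()["ee_pos"][2],r.observe()["wrist_force"][2]))
print(np.array(zs).mean(0))
a=cv2.imread(f"pics/scene{sys.argv[1]}.png")[140:290,150:350];b=cv2.imread(f"pics/wrist{sys.argv[1]}.png")
cv2.imwrite(f"pics/both{sys.argv[1]}.png",np.hstack([cv2.resize(a,None,fx=2,fy=2,interpolation=3),cv2.resize(b,(400,300))]))
E
python3 chk.py A
```

```text
time: 12.6
ee_pos: [0.5248, 0.0035, 0.0995]
tool_rot: [0.556, 0.437, -0.437, -0.556]
wrist_force: [-2.3, 0.9, 6.9]
grip_width: 0.006
scene wagon 0.91 [241.3 212.8] [ 0.5637 -0.1149  0.02  ]
scene buffer 0.62 [217.3 198.2] [ 0.5532 -0.203   0.023 ]
scene cup 0.86 [446.7 276.9] [0.4776 0.3744 0.008 ]
scene dish 0.59 [416.5 327.8] [0.6444 0.3753 0.008 ]
scene separator 0.65 [176.  188.5] [ 0.5674 -0.3412  0.008 ]
wrist wagon 0.87 [130.3 319.4] [ 0.584  -0.1518  0.02  ]
wrist separator 0.36 [ 91.2 254.4] [ 0.5198 -0.169   0.008 ]
[0.0995 7.0249]
```

View pics/bothA.png

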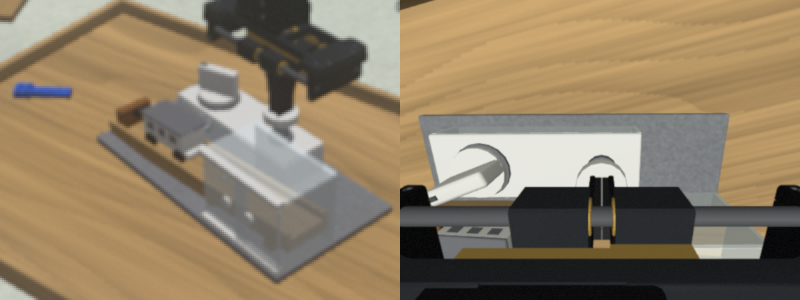

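The wagon has left the cabinet and is near the buffer: its front is just right of the brown block in the left panel. I'll trim 0.5 mm deeper, wait a second and compare.

```bash
python3 -m jog '[{"hand":255,"dx":0,"dy":0.0006,"dz":0,"turn":0},{"hand":255,"dx":0,"dy":0.0006,"dz":0,"turn":0},{"hand":255,"dx":0,"dy":0.0006,"dz":0,"turn":0},{"hand":255,"dx":0,"dy":0.0006,"dz":0,"turn":0},{"hand":255,"dx":0,"dy":0.0006,"dz":0,"turn":0},{"hand":255,"dx":0,"dy":0.0006,"dz":0,"turn":0},{"hand":255,"dx":0,"dy":0.0006,"dz":0,"turn":0},{"hand":255,"dx":0,"dy":0.0006,"dz":0,"turn":0}]'; python3 chk.py B
python3 - <<'E'
import cv2,numpy as np
for n in("scene","wrist"):
    a,b=[cv2.imread(f"pics/{n}{k}.png").astype(int) for k in"AB"];m=(abs(a-b).max(2)>40);print(n,m.sum())
s=cv2.imread("pics/sceneB.png");w=cv2.imread("pics/wristB.png")
k=lambda i,sz:cv2.resize(i,sz,interpolation=2)
cv2.imwrite("pics/zB.png",np.hstack([k(s[150:240,200:320],(480,360)),k(w[280:400,90:190],(300,360))]))
E
```

```text
time: 14.0
ee_pos: [0.5248, 0.0035, 0.0989]
tool_rot: [0.556, 0.437, -0.437, -0.556]
wrist_force: [-1.8, -0.0, 7.1]
grip_width: 0.009
scene wagon 0.79 [230.5 207.2] [ 0.5609 -0.1523  0.02  ]
scene buffer 0.72 [221.5 201. ] [ 0.5565 -0.1858  0.023 ]
scene cup 0.95 [445.3 277.3] [0.4805 0.3724 0.008 ]
scene dish 0.57 [412.2 326.2] [0.6455 0.3673 0.008 ]
scene separator 0.56 [173.3 185.5] [ 0.561  -0.3581  0.008 ]
wrist wagon 0.95 [132.1 314.9] [ 0.5797 -0.1481  0.02  ]
wrist separator 0.18 [131.4 319.1] [ 0.5905 -0.1589  0.008 ]
[0.0989 7.1585]
scene 336
wrist 31
```

View pics/zB.png

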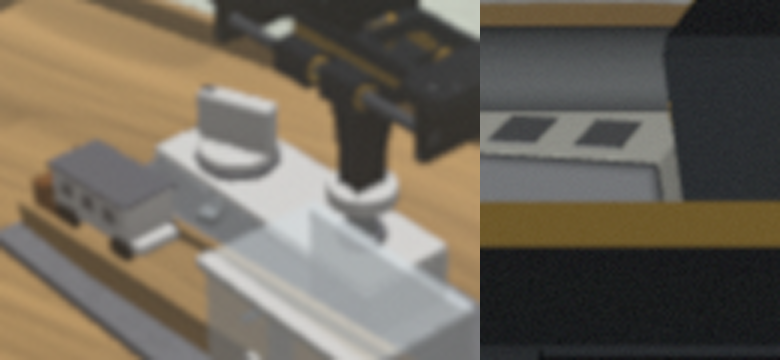

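The wagon is against the buffer and no longer moving. The plunger is held at about 15 mm and the knob is at its free stop, so I'll hand in.

```bash
python3 -c "
from workcell import r
r.hand_in();o=r.observe();print(o['time'],o['ee_pos'],o['wrist_force'])"
```

```text
the job is handed in; nothing more can be done
the job is handed in; nothing more can be done
```

The wagon rolled out of the cabinet by itself to the buffer, and I handed in with the gripper still holding the plunger about half-way down. The hand-in itself reports no verdict.

- **Knob:** I gripped the bar and turned it 60° clockwise. After I released it, the picture showed it about 70° from its start, so it had snapped over to the free position.
- **Plunger:** I pressed it with the closed fingers. They touched the cap at z ≈ 0.114 m and now hold at z = 0.0989 m, which is about 15.1 mm of travel.
- **Wagon:** It had stopped against the buffer in the last picture. The two cameras' estimates of it were within about 10 to 20 mm of the expected spot.
- **Cup, dish and separator:** The arm did not go near them, and their detections agree with the start to within the networks' scatter.
- **Time:** The job took about 14 s of the 40 s allowed.

**What failed or disagreed:**
- The first move was refused because its rows lacked some fields; nothing moved.
- The tray floor is 8 mm above z = 0, which I corrected for.
- The plunger's push measured about 7 N, where the description says about 8 N half-way.
- I could not see the black ring meet the collar, so the half-way position rests on the measured travel alone.

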